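# Unclip a processor heat sink and show its contact face to the inspection camera

### The job

The processor heat sink on the mainboard is to be checked for scratches on its flat underside: swing its hold-down clip, already unhooked, all the way back so that it lies open by itself, while the heat sink stays seated in its frame, and then lift the heat sink out and show its underside to the inspection camera. Finish while holding it still in the air in front of the lens: underside facing the lens and square to it, centred on the lens, 80 mm from the glass, with its long edges level. Do not touch the camera or its stand, and leave the loose circuit board, the jar and the glue bottle where they stand.

Things in the scene. Friction and masses are not known exactly. Their poses are not given: they have to be found in the camera images.
- mainboard: Dark green mainboard on a 164 x 174 mm grey plate fixed to the bench. Origin: on the bench under the middle of the heat sink's frame (and of the board); x runs along the clip from tab (-x) to hinge (+x). The black frame is 71.5 (x) x 56 (y) mm outside, 63.5 x 48 inside, rim at z = 23 mm. Beside it nothing rises over z = 22 mm, but metal ports at y = -60 to -80 mm reach 25 mm.
- socket_seat (a point): Centre of the seat in the frame, 18 mm above the bench: where the centre of the heat sink's underside lies while it is seated. Axes as the mainboard's.
- heat_sink: Finned aluminium block 44 (its x) x 60 (its y) x 26 mm, about 0.11 kg. Origin: centre of its flat underside, the contact face to show; z towards the fin tips. It starts seated in the frame, its y along the mainboard's x, underside 18 mm and top 44 mm above the bench; the lower 5 mm are in the frame with about 2 mm play; grip the rest across the 44 mm.
- sink_top (a point): Centre of the heat sink's top (fin tips), 26 mm above its underside along its z.
- clip (a joint): Angle of the hold-down clip, rad. 0: closed, its 10 mm wide dark steel strap lies 1.5 mm above the fins along the middle; grows as the tab swings up and over, away from the robot; 2.25: fully open, leaning back on its stop. Already unhooked at the front, it swings freely: let go below about 1.0 it falls shut, above about 1.5 it falls open to the stop. It weighs 30 g.
- clip_tab (a point): Centre of the clip's black finger tab: 12 mm wide (along the hinge pin, the mainboard's y), 24 mm long, 7 mm thick, free all round. Closed, it is 52.5 mm from the frame's middle towards the mainboard's -x and 50.5 mm above the bench, so 92 mm level and 22.5 mm up from the hinge pin; it slopes 0.3 rad, outer end higher. It turns with the clip.
- clip_hinge (a point): Centre of the clip's hinge pin, 39.5 mm from the frame's middle on the mainboard's +x side, 28 mm above the bench; the pin lies along the mainboard's y, and a positive clip angle is a right-handed turn about y.
- camera_stand: The inspection camera's stand, with the camera in it: a round steel foot 88 mm across, fixed to the bench, and an aluminium yoke with a black clamp knob on each side, 76 mm over the knobs and 101 mm high. Origin: centre of the foot's underside; the camera looks up towards its -x.
- inspection_camera: Grey camera barrel, 42 mm across at its black light ring, 90 mm long, in the stand's yoke. Origin: centre of the lens glass, 120 mm above the bench. z: viewing direction out of the lens, up and towards the robot's side, always 35 degrees from the vertical; y is level; x points up and away from the robot's side. The barrel lies at negative z.
- view_point (a point): Where the centre of the heat sink's underside must be held: 80 mm in front of the lens glass, on its axis. Axes as the camera's.
- loose_board: Bystander: small blue circuit board with parts on it, 68 x 110 x 19 mm, lying flat, away from the mainboard. Origin: centre of its underside.
- grease_jar: Bystander: white jar with a beige lid, 63 mm across, 66 mm high. Origin: centre of its underside.
- glue_bottle: Bystander: grey bottle, 38 mm across, 60 mm high. Origin: centre of its underside.

How it is judged:
By the outcome, as a careful person would: the job done as asked, in the order asked, and still so for the second after the job is handed in, while the arm keeps its last pose, push and grip.
It also fails if it takes over 59 s, if anything falls off the work surface, if the arm or the gripper's body presses on something with over 40 N, if the wrist force passes 120 N, or if a joint passes its speed limit or range.

### The arm

A 6-joint arm with a two-finger parallel gripper is mounted at the origin on a cart in front of the work surface, level with it; the furniture and walls round the work are solid. World frame = base frame: x ahead of the robot, y to its left, z up, the work surface at z = 0. Lengths are in mm, angles in rad, forces in N, time in s.
With the tool pointing down it reaches from about 275 to 750 mm from the base axis. Payload 10.2 kg.
Tool frame: the origin (TCP) lies at the centre of the arm's flange, where the gripper is bolted on; the fingertips stand 173 mm ahead of it and the grasp point (between the pads) lies 155 mm ahead of it; z points along the fingers, y is the line along which they close (so a half turn about z gives the same grasp; the last joint's range is limited). The gripper opens to 85 mm and grips with 20 to 120 N. Pads are 22 mm wide; open, the fingers measure 114 mm over their backs; the gripper's body (76 mm by 85 mm) begins 54 mm behind the grasp point. The pads swing forward as they close: fully open they stand 13 mm farther back than shut.
Start: joints at [-1.53, 0.313, 1.498, -0, 1.331, -0.223], TCP at [136.881, -506.849, 404.694] pointing down, gripper open.
Joint ranges: [-2.94, 2.94], [-0.97, 2.17], [0.19, 2.56], [-1.23, 4.37], [0.02, 3.11], [-2.88, 2.88]. Speed limits (rad/s): [2.39, 2.39, 3.01, 3.14, 3.14, 3.14].

### API

Orientations are given as a unit quaternion [w, x, y, z].
In Python, from rig import ctrl gives the robot as it stands.
- The arm moves only by the tool steer_hand, called after "Request:" as name([rows], argument=value, ...), one row to a line, values as JSON. Schema: {"type":"object","properties":{"offsets":{"type":"array","items":{"type":"array","items":{"type":"number"},"minItems":6,"maxItems":6},"minItems":1,"maxItems":8},"finger_gap":{"type":"number"},"clamp_n":{"type":"number"},"only":{"type":"string"},"quiet":{"type":"boolean"},"lines":{"type":"string"}},"required":["offsets"],"additionalProperties":false}. offsets is a list of rows, 1 to 8 of them, each of 6 numbers: dx, dy, dz in units of 20 mm, then a rotation vector rx, ry, rz in units of 0.25 rad; each row is the pose to reach, as a shift and turn from the pose commanded when the call began, along the tool's axes at that moment; what a row does not reach only later rows make up. A row lasts 1/10 s, in which the tool goes at most 50 mm and 0.15 rad, less where a joint would pass 70% of its speed; a pose out of reach is approached as far as the arm can. finger_gap is the opening from 0.0 (shut) to 1.0 (fully open), set as the call begins (left out keeps the last). The fingers move at their own pace and stop on an object; clamp_n is the grip in N (left out, the last holds). Time passes only in rows, so rows that do not move let the fingers close. The tool returns the time, the measured TCP pose, the force, the opening and the grip force at its end. only (a regular expression) keeps the lines of the reply that match it, lines (a string "A,B") keeps lines A to B, and quiet returns only ok. Input that does not fit is refused with a message, and nothing moves.
- ctrl.sense(): the state, without advancing time (a new reading comes with each control period).
- ctrl.capture(name): name is "scene" or "top" or "wrist"; returns the picture (384x512x3 uint8, red, green, blue); there is no depth.
- ctrl.calibration(name): a dict with "fx", "fy", "cx", "cy" (pixels), "position" and "attitude" of the camera in the world. Camera axes: x right, y down, z forward; pixel columns grow to the right and rows downward; lengths in mm; the calibration is good to about 2 mm. A picture is of the moment at which its call begins: read the wrist's pose just before it. calibration takes no time and is no camera call; for the wrist camera it gives the pose at the moment of the call.
- ctrl.finish_job(): hands the job in; it is judged then, once.
The state is a dict: "time_s": time; "joints": joint angles; "dq": joint speeds; "tau": joint torques, N m; "eef_pos": TCP position; "ee_rot": TCP orientation; "force": force on the tool from outside, world axes, zero at the start; "wrist_torque": the same for the moment, N m; "grip_width": opening from 0.0 (shut) to 1.0 (fully open); "grip_force": force on a finger pad.
Only numpy, scipy, OpenCV 4.12 (cv2) and the standard library are available. Lean on these libraries where they do the work, as an engineer would, in place of code of your own. Each camera call takes 0.05 s, during which the arm holds its last target. There are 200 camera calls.

## Working session

There is one attempt and no reset: what is moved stays moved. The work goes in short steps, Python scripts to look and compute and a tool call to move; the robot and the scene stay as the last step left them, time stands still between calls to the robot, and variables do not carry over. Pictures are saved under pics/ and viewed, at most 12 in all, crops included, and the job is handed in when it is done.

```bash
ls; mkdir -p pics
```

Run:
```python
from rig import ctrl
import cv2
for n in("scene","top"):
    cv2.imwrite(f"pics/{n}0.png",cv2.resize(ctrl.capture(n)[:,:,::-1],(800,600),interpolation=cv2.INTER_CUBIC))
    print(n,ctrl.calibration(n))
s=ctrl.sense();print(s)
print(ctrl.calibration("wrist"))
```

```text
pics
rig.py
scene {'fx': 465.09692420214134, 'fy': 465.09692420214134, 'cx': 252.9969821325937, 'cy': 195.52289495106294, 'position': array([ -63.90850408,  298.79258228, 1016.18432785]), 'attitude': array([ 0.15832233, -0.4353223 ,  0.83177334, -0.30591117])}
top {'fx': 466.8623597416817, 'fy': 466.8623597416817, 'cx': 259.96453420125835, 'cy': 199.4742309168057, 'position': array([ 430.65581531, -140.21547803, 1294.34689325]), 'attitude': array([ 0.04109591, -0.69506119,  0.71654481, -0.04200729])}
{'time_s': 0.1, 'joints': array([-1.53042848e+00,  3.13402463e-01,  1.49831978e+00, -1.97065521e-05,
        1.33100344e+00, -2.23419339e-01]), 'dq': array([-2.25757301e-03, -1.71818949e-03, -1.62065309e-03,  2.40104422e-05,
       -3.41811879e-04,  5.20222559e-04]), 'tau': array([ 2.40325186e-03, -4.12900472e+01, -2.60142803e+01, -1.97830295e-04,
        3.02821136e-03,  9.04799947e-06]), 'eef_pos': array([ 136.86369173, -506.82204113,  404.20344436]), 'ee_rot': array([-5.65015318e-04,  9.91314174e-01,  1.31513830e-01,  4.22480902e-05]), 'force': array([-0.1968614 , -0.50314257,  0.39817155]), 'wrist_torque': array([ 0.02593997,  0.04616029, -0.00589212]), 'grip_force': 0.0, 'grip_width': 1.001467224961679}
{'fx': 272.21151345886096, 'fy': 272.21151345886096, 'cx': 258.5123328657179, 'cy': 195.34115754098764, 'position': array([ 213.20349339, -487.07336722,  373.02216591]), 'attitude': array([ 0.12412824,  0.78407092, -0.6005347 , -0.09582819])}
```
View pics/scene0.png

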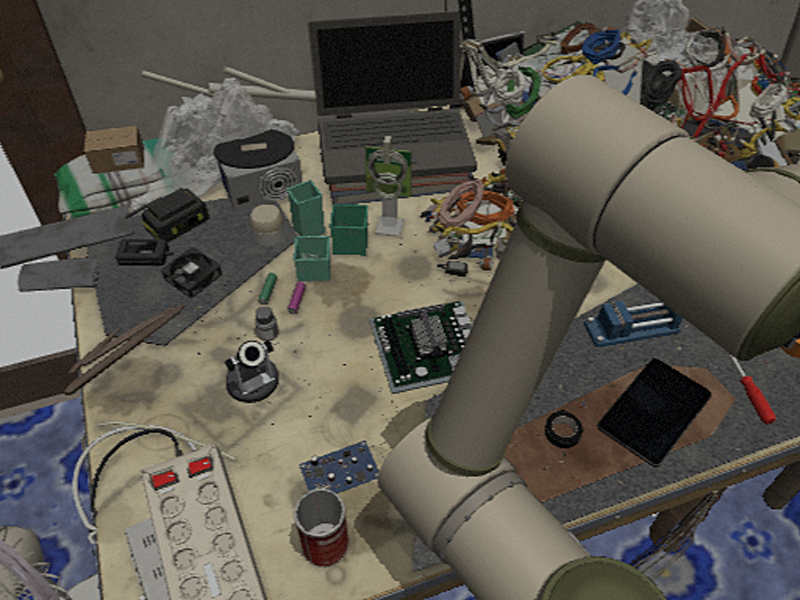

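View pics/top0.png

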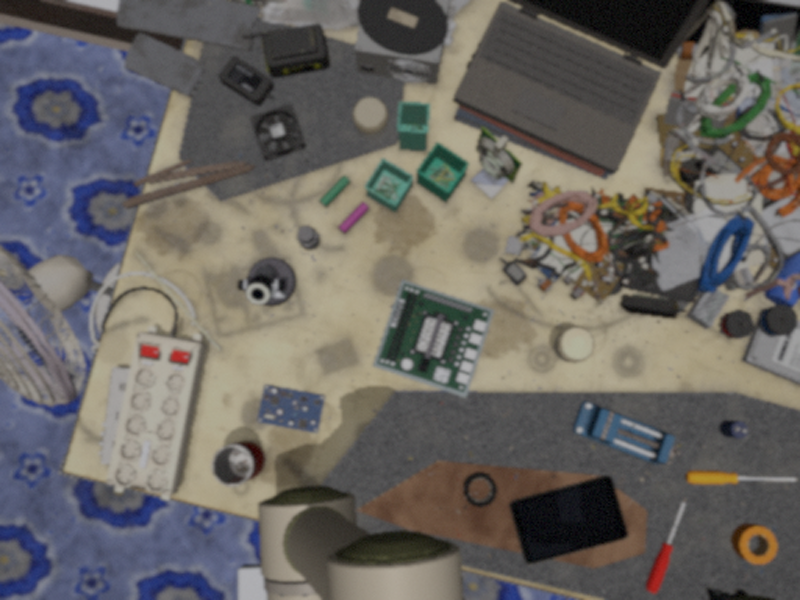

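The scene view shows the mainboard (420,345) and the camera stand (252,370). The top view shows the mainboard (437,340), camera (265,285), loose board (290,407), glue bottle (308,238) and jar (575,343).

Run:
```python
from rig import ctrl
import cv2, numpy as np
a=np.mean([ctrl.capture("top").astype(float) for _ in range(4)],0).astype('uint8')[:,:,::-1]
b=np.mean([ctrl.capture("scene").astype(float) for _ in range(4)],0).astype('uint8')[:,:,::-1]
# top: mainboard x235-320,y178-256 ; camera x150-205 y150-205
def c(im,x,y,w,h,k): return cv2.resize(im[y:y+h,x:x+w],(w*k,h*k),interpolation=cv2.INTER_CUBIC)
m=c(a,235,178,90,80,8); cv2.imwrite("pics/m.png",m[:600])
cv2.imwrite("pics/c.png",np.hstack([c(a,145,155,50,60,8),c(b,138,210,50,60,8)]))
```

View pics/m.png

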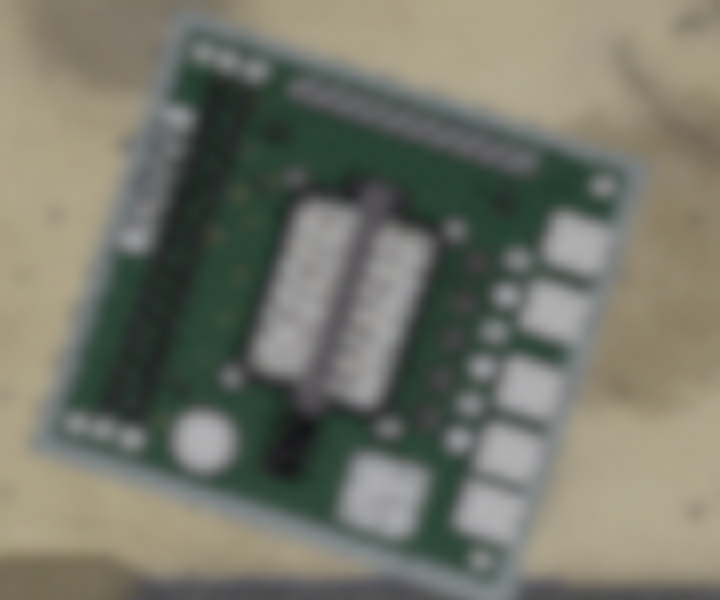

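View pics/c.png

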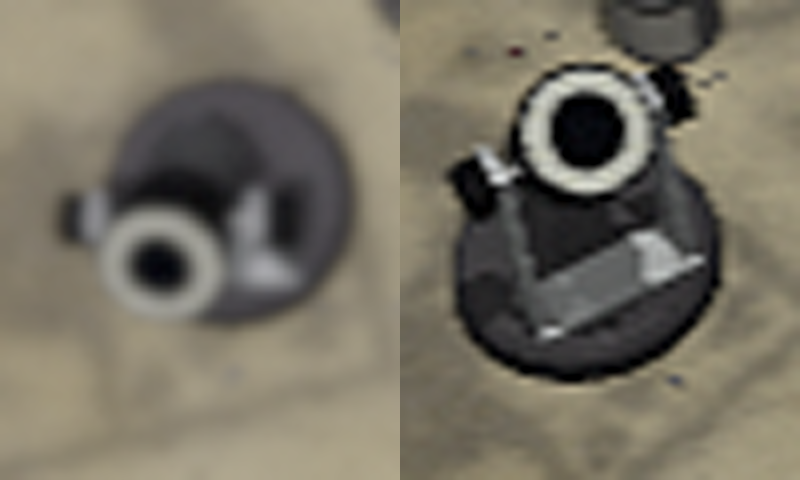

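The mainboard crop shows the plate corners, sink top corners, tab (293,445) and hinge end (377,190). The camera crops show the lens at (160,262) in top and (586,130) in scene, with the knobs and the foot also visible.

Create h.py:
```python
import numpy as np
from scipy.spatial.transform import Rotation as R
from scipy.optimize import least_squares
from rig import ctrl
def rot(q): return R.from_quat([q[1],q[2],q[3],q[0]])
def proj(c,P):
    p=rot(c["attitude"]).inv().apply(np.atleast_2d(P)-c["position"])
    return np.c_[c["fx"]*p[:,0]/p[:,2]+c["cx"],c["fy"]*p[:,1]/p[:,2]+c["cy"]]
def ray(c,uv):
    return rot(c["attitude"]).apply([(uv[0]-c["cx"])/c["fx"],(uv[1]-c["cy"])/c["fy"],1])
def onz(c,uv,z):
    d=ray(c,uv);return c["position"]+d*(z-c["position"][2])/d[2]
def crop(u,v,x,y,k=8): return np.array([(u+.5)/k-.5+x,(v+.5)/k-.5+y])
def tri(obs):
    A=np.zeros((3,3));b=np.zeros(3)
    for c,uv in obs:
        d=ray(c,uv);d/=np.linalg.norm(d);M=np.eye(3)-np.outer(d,d);A+=M;b+=M@c["position"]
    return np.linalg.solve(A,b)
```

Run:
```python
from h import *
np.set_printoptions(suppress=True,precision=2)
t=ctrl.calibration("top");s=ctrl.calibration("scene")
pts=[]
for u,v in [(185,12),(648,160),(512,600),(40,450)]: pts.append(onz(t,crop(u,v,235,178),6))
pts=np.array(pts);print("plate",pts.mean(0),np.linalg.norm(np.diff(pts,axis=0),axis=1))
hs=np.array([onz(t,crop(u,v,235,178),44) for u,v in [(299,197),(438,232),(390,408),(249,370)]])
print("hs",hs.mean(0),np.linalg.norm(np.diff(hs,axis=0),axis=1))
for a,b in [(pts[3],pts[0]),(pts[2],pts[1]),(hs[3],hs[0]),(hs[2],hs[1])]: d=b-a;print(np.arctan2(d[1],d[0]))
for a,b in [(pts[1],pts[0]),(pts[2],pts[3]),(hs[1],hs[0]),(hs[2],hs[3])]: d=b-a;print("y",np.arctan2(-d[0],d[1]))
tab=onz(t,crop(293,445,235,178),50.5);print("tab",tab); h=onz(t,crop(377,190,235,178),30);d=h-tab;print(h,np.arctan2(d[1],d[0]))
T=lambda u,v:(t,crop(u,v,145,155)); S=lambda u,v:(s,crop(u-400,v,138,210))
print("lens tri",tri([T(160,262),S(586,130)]),onz(t,T(160,262)[1],120),onz(s,S(586,130)[1],120))
kl=tri([T(72,218),S(472,186)]);kr=tri([T(290,215),S(675,95)]);d=kl-kr;print(kl,kr,np.linalg.norm(d),"yaw",np.arctan2(-d[0],d[1]))
print("foot",onz(t,T(231,200)[1],8),onz(s,S(588,255)[1],8))
```

```text
plate [ 536.56 -192.27    6.  ] [169.13 159.54 169.97]
hs [ 534.24 -190.04   44.  ] [48.22 61.45 48.85]
-0.3459973293652546
-0.3408055366783182
-0.31287473535889115
-0.30220980127924035
y -0.3433441558234988
y -0.3371588531245297
y -0.2787975067019404
y -0.2939841923009644
tab [ 486.39 -171.16   50.5 ]
[ 573.14 -203.16   30.  ] -0.35338549383046225
lens tri [608.16  97.93 117.21] [607.84  97.51 120.  ] [605.95  98.43 120.  ]
[626.97 131.11  93.33] [627.16  61.72  86.63] 69.70696204023551 yaw 0.0027951447500087767
foot [645.82  95.3    8.  ] [643.81  96.54   8.  ]
```

Add to h.py:
```python
def pose():
    s=ctrl.sense();return s["eef_pos"],rot(s["ee_rot"])
def down(yawx,tilt=0,taxis=None):
    "tool rotation: pointing down, tool x at world angle yawx, then turned tilt about world axis"
    c,s=np.cos(yawx),np.sin(yawx)
    r=R.from_matrix(np.array([[c,s,0],[s,-c,0],[0,0,-1]]).T)
    return r if taxis is None else R.from_rotvec(tilt*np.array(taxis))*r
def rel(p,r,start=None):
    p0,r0=start or pose()
    return np.r_[r0.inv().apply(np.array(p)-p0),(r0.inv()*r).as_rotvec()]
```

Run:
```python
from h import *
np.set_printoptions(suppress=True,precision=3)
p0,r0=pose();w=ctrl.calibration("wrist")
print("cam in tool",r0.inv().apply(w["position"]-p0),(r0.inv()*rot(w["attitude"])).as_matrix())
print(rel([545,-195,400],down(2.8)), rel([545,-195,400],down(2.8))[:3])
print(R.from_matrix(r0.as_matrix()).as_matrix())
```

```text
cam in tool [78.831  0.88  31.199] [[-0.    -0.951 -0.31 ]
 [ 1.    -0.    -0.   ]
 [ 0.    -0.31   0.951]]
[ 475.313 -194.659    4.698    0.      -0.      -2.536] [ 475.313 -194.659    4.698]
[[ 0.965  0.261  0.   ]
 [ 0.261 -0.965  0.   ]
 [ 0.    -0.    -1.   ]]
```

Units first: shifts go in units of 20 mm and turns go in units of 0.25 rad. So 240 mm is 12, -97 mm is -4.85, -1.2 rad is -4.8.

Request:
steer_hand([
  [1.5,-0.6,0,0,0,-0.6],
  [3,-1.2,0,0,0,-1.2],
  [4.5,-1.8,0,0,0,-1.8],
  [6,-2.4,0,0,0,-2.4],
  [7.5,-3,0,0,0,-3],
  [9,-3.6,0,0,0,-3.6],
  [10.5,-4.25,0,0,0,-4.2],
  [12,-4.85,0,0,0,-4.8],
])

```text
time_s: 1.3
eef_pos: [344.2, -349.6, 404.8]
ee_rot: [0.0, 0.742, 0.671, -0.0]
force: [0.1, -1.0, -0.4]
grip_width: 0.998
grip_force: 0.0
```

```bash
python3 -c "
from h import *
print(rel([545,-195,400],down(2.8)).round(3))"
```

```text
[174.058 184.209   4.815   0.      0.     -1.33 ]
```

Request:
steer_hand([
  [1.1,1.15,0,0,0,-0.6],
  [2.2,2.3,0,0,0,-1.2],
  [3.3,3.45,0,0,0,-1.8],
  [4.4,4.6,0,0,0,-2.4],
  [5.5,5.75,0,0,0,-3],
  [6.6,6.9,0,0,0,-3.6],
  [7.7,8.05,0,0,0,-4.2],
  [8.7,9.2,0,0,0,-4.8],
])

```text
time_s: 2.1
eef_pos: [545.8, -196.2, 404.7]
ee_rot: [0.0, 0.233, 0.972, -0.0]
force: [-0.6, 0.1, 0.1]
grip_width: 1.003
grip_force: 0.0
```

Request:
steer_hand([
  [0,0,0,0,0,-0.52],
  [0,0,0,0,0,-0.52],
  [0,0,0,0,0,-0.52],
])

```text
time_s: 2.4
eef_pos: [544.6, -197.5, 404.6]
ee_rot: [-0.0, 0.175, 0.985, -0.0]
force: [0.5, 0.8, -1.1]
grip_width: 0.999
grip_force: 0.0
```

Run:
```python
from h import *
import cv2
im=np.mean([ctrl.capture("wrist").astype(float) for _ in range(3)],0).astype('uint8')[:,:,::-1]
cv2.imwrite("pics/w1raw.png",im);cv2.imwrite("pics/w1.png",cv2.resize(im,(800,600),interpolation=cv2.INTER_CUBIC))
c=ctrl.calibration("wrist");import pickle;pickle.dump(c,open("w1.pkl","wb"));print(pose()[0],ctrl.sense()["joints"],c)
```

```text
[ 544.4829225  -197.6807377   404.85141498] [-5.50410585e-01  4.33399444e-01  1.32609106e+00 -5.03443946e-06
  1.38193232e+00 -1.77055391e+00] {'fx': 272.21151345886096, 'fy': 272.21151345886096, 'cx': 258.5123328657179, 'cy': 195.34115754098764, 'position': array([ 469.63539836, -171.4155935 ,  373.62696969]), 'attitude': array([0.1283622 , 0.80961119, 0.56572227, 0.08950519])}
```

View pics/w1.png

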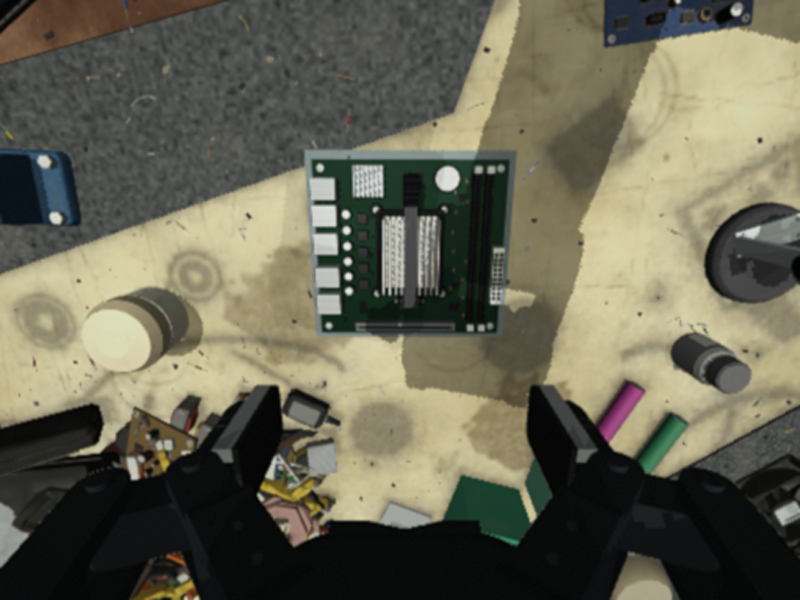

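The wrist view shows the board with plate corners (305,151), (516,152), (501,335) and (317,335). The sink is around (410,255), and the clip tab (413,187) is nearest the robot.

Run:
```python
import cv2
im=cv2.imread("pics/w1raw.png")
c=im[94:219,190:335];cv2.imwrite("pics/w1c.png",cv2.resize(c[:109,:145],None,fx=5.5,fy=5.5,interpolation=cv2.INTER_CUBIC))
```

```text
(no output)
```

View pics/w1c.png

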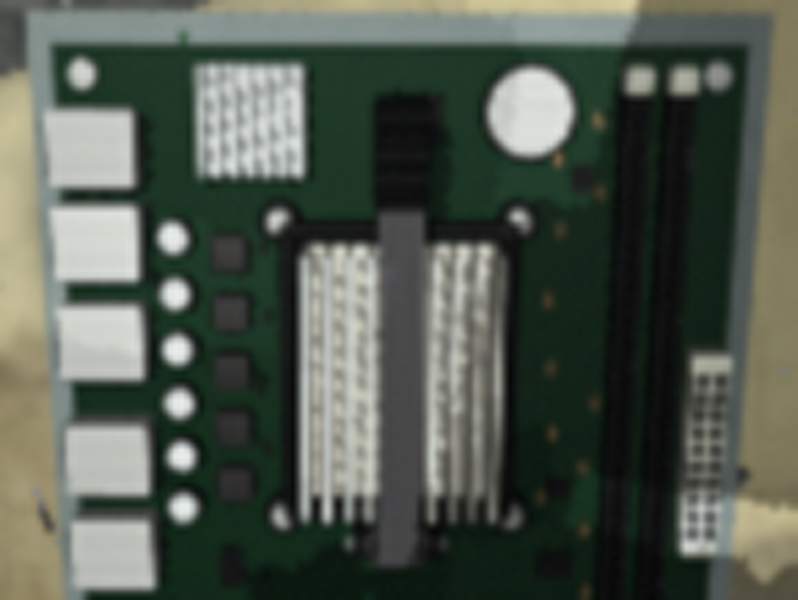

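Run:
```python
from h import *
import pickle
np.set_printoptions(suppress=True,precision=3)
w=pickle.load(open("w1.pkl","rb"));t=ctrl.calibration("top")
C=lambda u,v:np.array([(u+.5)/5.5-.5+190,(v+.5)/5.5-.5+94])
V=lambda u,v:np.array([(u+.5)/1.5625-.5,(v+.5)/1.5625-.5])
wp=np.array([C(27,12),C(772,12),V(501,335),V(317,335)])   # (-x,-y),(-x,+y),(+x,+y),(+x,-y)
tp=np.array([crop(u,v,235,178) for u,v in [(512,600),(40,450),(185,12),(648,160)]])
L=np.array([[-82,-87],[-82,87],[82,87],[82,-87]])
def place(q,P):
    c,s=np.cos(q[2]),np.sin(q[2]);return np.c_[q[0]+c*P[:,0]-s*P[:,1],q[1]+s*P[:,0]+c*P[:,1],P[:,2]]
def f(q,only=None):
    P=place(q,np.c_[L,np.full(4,q[3])]);a=(proj(w,P)-wp).ravel();b=(proj(t,P)-tp).ravel()
    return a if only=="w" else b if only=="t" else np.r_[a,b]
x0=[536,-192,-.34,5]
for o in ("w","t",None):
    r=least_squares(f,x0,args=(o,));print(o,r.x,np.abs(r.fun).max())
for n,z,pts in [("sink",44,[(300,245),(507,245),(500,522),(303,522)]),("tab",50.5,[(408,150)]),("hinge",30,[(401,560)]),("strapnear",47,[(403,215)]),("rim",23,[(283,222),(524,222)])]:
    P=np.array([onz(w,C(*p),z) for p in pts]);c=P.mean(0)
    e=c[:2]-[535.5,-191.5];y=-.342;print(n,c,"local",np.cos(y)*e[0]+np.sin(y)*e[1],-np.sin(y)*e[0]+np.cos(y)*e[1])
    if n=="sink": print(np.linalg.norm(np.diff(P,axis=0),axis=1),[np.arctan2(*(d)[[1,0]]) for d in (P[3]-P[0],P[2]-P[1])])
```

```text
w [ 535.45  -190.679   -0.352    0.816] 0.2267008469430607
t [ 539.259 -193.593   -0.342  -26.775] 0.1642577401152039
None [ 535.819 -191.039   -0.35     0.217] 1.5257810668368563
sink [ 534.077 -189.562   44.   ] local -1.9903498165162419 1.3485511706791162
[44.857 62.605 45.237] [np.float64(-0.3563826171442196), np.float64(-0.35032175429925455)]
tab [ 486.007 -171.095   50.5  ] local -53.47027984346646 2.624352814457282
hinge [ 576.387 -204.986   30.   ] local 43.04203807974096 1.0073759411446161
strapnear [ 498.423 -176.625   47.   ] local -39.9178452338977 1.5786344253447524
rim [ 502.056 -177.434   23.   ] local -36.224430782029636 2.0349749826637904
```

Add to h.py:
```python
O=np.array([535.,-190,0]);YAW=-.352
mx=np.array([np.cos(YAW),np.sin(YAW),0]);my=np.array([-np.sin(YAW),np.cos(YAW),0]);ez=np.array([0,0,1.])
def M(x,y,z): return O+x*mx+y*my+z*ez
def grasp(G,tilt,back=0):
    r=down(np.pi+YAW,tilt,my);return G-(155+back)*r.apply([0,0,1]),r
```

Run:
```python
from h import *
np.set_printoptions(suppress=True,precision=3)
a=grasp(M(-55,0,51.5),-.3,80);b=grasp(M(-55,0,51.5),-.3,0)
print(rel(*a));print("then from a",rel(*b,start=a),a[0],b[0])
```

```text
[136.013   4.129 128.825   0.     -0.3     0.001]
then from a [ 0. -0. 80.  0.  0.  0.] [ 418.183 -147.094  276.004] [ 440.375 -155.245  199.577]
```

Request:
steer_hand([
  [1.7,0.05,1.6,0,-0.4,0],
  [3.4,0.1,3.2,0,-0.8,0],
  [5.1,0.15,4.8,0,-1.2,0],
  [6.8,0.2,6.45,0,-1.2,0],
  [6.8,0.2,6.45,0,-1.2,0],
  [6.8,0.2,6.45,0,-1.2,0],
  [6.8,0.2,6.45,0,-1.2,0],
], finger_gap=0.4)

```text
time_s: 3.25
eef_pos: [419.3, -148.0, 276.9]
ee_rot: [0.149, 0.171, 0.974, -0.027]
force: [-0.3, -0.7, -0.6]
grip_width: 0.4
grip_force: 0.0
```

Run:
```python
from h import *
np.set_printoptions(suppress=True,precision=3)
print(rel(*grasp(M(-55,0,51.5),-.3,0)))
```

```text
[ 1.774  0.444 80.491  0.     0.003  0.003]
```

Converted, 80 mm is 4, 70 mm is 3.5.

Request:
steer_hand([
  [0,0,1.25,0,0,0],
  [0.05,0,2.5,0,0,0],
  [0.05,0,3.5,0,0,0],
  [0.05,0,4,0,0,0],
  [0.05,0,4,0,0,0],
  [0.05,0,4,0,0,0],
])

```text
time_s: 3.85
eef_pos: [440.1, -155.1, 199.8]
ee_rot: [0.148, 0.171, 0.974, -0.026]
force: [-0.0, -0.2, 0.2]
grip_width: 0.398
grip_force: 0.0
```

Run:
```python
from h import *
import cv2
np.set_printoptions(suppress=True,precision=3)
print(rel(*grasp(M(-55,0,51.5),-.3,0)))
im=ctrl.capture("wrist")[:,:,::-1]
cv2.imwrite("pics/w2.png",cv2.resize(im,(800,600),interpolation=cv2.INTER_CUBIC))
```

```text
[-0.233  0.012  0.325  0.001  0.001  0.004]
```

View pics/w2.png

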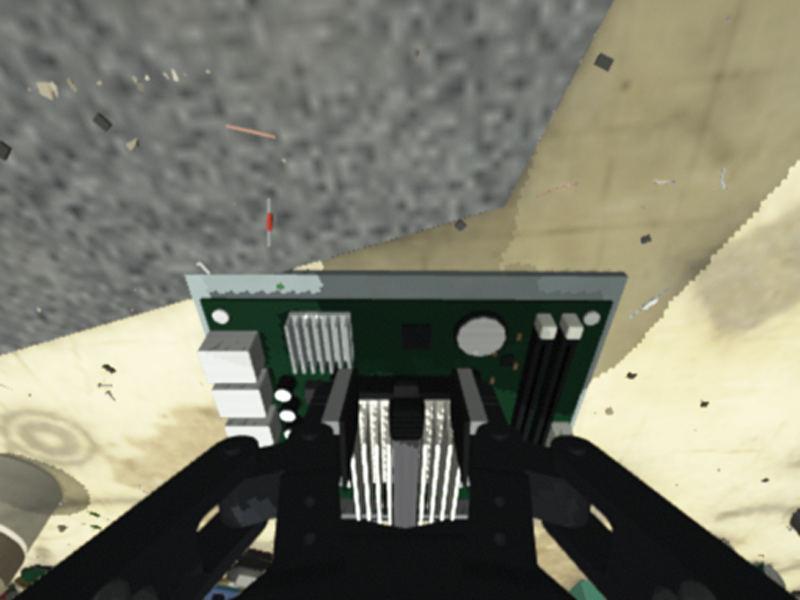

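The tab (407,415) sits centred between the open fingers (340 and 470). I'm closing the gripper on it.

Request:
steer_hand([
  [0,0,0,0,0,0],
  [0,0,0,0,0,0],
  [0,0,0,0,0,0],
  [0,0,0,0,0,0],
  [0,0,0,0,0,0],
  [0,0,0,0,0,0],
], finger_gap=0.0, clamp_n=25)

```text
time_s: 4.5
eef_pos: [439.8, -154.7, 199.6]
ee_rot: [0.148, 0.171, 0.974, -0.026]
force: [-0.3, 4.3, 6.7]
grip_width: 0.129
grip_force: 27.7
```

Run:
```python
from h import *
np.set_printoptions(suppress=True,precision=1)
# rigid swing about hinge: clip a, tool tilt -.3+k*a
p,r=pose();H=M(39.5,0,28);s=(p,r)
G=p+155*r.apply([0,0,1])
for a in [.1,.2,.3,.4,.5,.6,.7,.8]:
    Ra=R.from_rotvec(a*my);g=H+Ra.apply(G-H)
    rr=R.from_rotvec(.5*a*my)*r; print(a,rel(g-155*rr.apply([0,0,1]),rr,s)[[0,1,2,3,4,5]], (.5*a))
```

```text
0.1 [-13.2  -0.   -7.9  -0.    0.    0. ] 0.05
0.2 [-27.2  -0.1 -14.9  -0.    0.1   0. ] 0.1
0.3 [-41.9  -0.1 -20.8  -0.    0.1   0. ] 0.15
0.4 [-57.2  -0.2 -25.5  -0.    0.2   0. ] 0.2
0.5 [-72.9  -0.3 -29.1  -0.    0.2   0. ] 0.25
0.6 [-89.1  -0.3 -31.5  -0.    0.3   0. ] 0.3
0.7 [-105.5   -0.4  -32.6   -0.     0.3    0. ] 0.35
0.8 [-122.2   -0.5  -32.5   -0.     0.4    0. ] 0.4
```

Converted, -122 mm is -6.1, -105.5 mm is -5.275, 0.3 rad is 1.2.

Request:
steer_hand([
  [-0.65,0,-0.4,0,0.2,0],
  [-1.35,0,-0.75,0,0.4,0],
  [-2.1,0,-1.05,0,0.6,0],
  [-2.85,0,-1.275,0,0.8,0],
  [-3.65,0,-1.45,0,1,0],
  [-4.45,0,-1.575,0,1.2,0],
  [-5.275,0,-1.625,0,1.4,0],
  [-6.1,0,-1.625,0,1.6,0],
])

```text
time_s: 5.3
eef_pos: [540.3, -191.3, 266.1]
ee_rot: [-0.051, 0.173, 0.984, 0.009]
force: [-0.4, 1.4, -3.7]
grip_width: 0.135
grip_force: 26.6
```

Run:
```python
from h import *
np.set_printoptions(suppress=True,precision=1)
p,r=pose();H=M(39.5,0,28);s=(p,r)
G=p+155*r.apply([0,0,1]);d=G-H;print("clip",np.arctan2(d[2],-d@mx)-np.arctan2(23.5,94.5),"rad",np.hypot(d[2],d@mx),"expect",np.hypot(23.5,94.5),ctrl.sense()["grip_width"])
for a in np.arange(.15,1.21,.15):
    Ra=R.from_rotvec(a*my);g=H+Ra.apply(G-H)
    rr=R.from_rotvec(.5*a*my)*r; print(rel(g-155*rr.apply([0,0,1]),rr,s), (.5*a))
```

```text
clip 0.7877682138294647 rad 97.80559038969635 expect 97.37812896128165 0.13548110607541364
[-24.   -0.1  -7.5  -0.    0.1  -0. ] 0.075
[-48.9  -0.2 -12.1  -0.    0.1  -0. ] 0.15
[-74.5  -0.3 -13.8  -0.    0.2  -0. ] 0.22499999999999998
[-100.2   -0.4  -12.6   -0.     0.3   -0. ] 0.3
[-125.8   -0.5   -8.3   -0.     0.4   -0. ] 0.375
[-150.9   -0.6   -1.    -0.     0.4   -0. ] 0.45
[-175.    -0.7    9.3   -0.     0.5   -0. ] 0.5249999999999999
[-197.9   -0.8   22.2   -0.     0.6   -0. ] 0.6
```

Converted, -8 mm is -0.4, -1 mm is -0.05, 0.525 rad is 2.1.

Request:
steer_hand([
  [-1.2,0,-0.375,0,0.3,0],
  [-2.45,0,-0.6,0,0.6,0],
  [-3.725,0,-0.7,0,0.9,0],
  [-5,0,-0.625,0,1.2,0],
  [-6.3,0,-0.4,0,1.5,0],
  [-7.55,-0.025,-0.05,0,1.8,0],
  [-8.75,-0.025,0.475,0,2.1,0],
  [-8.75,-0.025,0.475,0,2.1,0],
])

```text
time_s: 6.1
eef_pos: [704.4, -251.4, 236.4]
ee_rot: [-0.304, 0.165, 0.937, 0.054]
force: [-2.6, 2.8, -4.5]
grip_width: 0.134
grip_force: 28.0
```

Run:
```python
from h import *
p,r=pose();H=M(39.5,0,28);G=p+155*r.apply([0,0,1]);d=G-H;print("clip",np.arctan2(d[2],-d@mx)-np.arctan2(23.5,94.5),"rad",np.hypot(d[2],d@mx))
s=ctrl.sense();print(s["force"],s["joints"],s["wrist_torque"])
```

```text
clip 1.86677075792484 rad 96.64370908097001
[-2.6091963   2.7598194  -4.45705811] [-0.48981557  1.13147434  0.55669609 -0.09448821  2.07415151 -1.73198974] [ 0.05837115 -0.53407888 -0.15343986]
```

Request:
steer_hand([
  [0,0,0,0,0,0],
  [0,0,0,0,0,0],
  [0,0,0,0,0,0],
  [0,0,0,0,0,0],
  [0,0,-1,0,0,0],
  [0,0,-2.5,0,0,0],
  [0,0,-4,0,0,0],
  [0,0,-5.5,0,0,0],
], finger_gap=0.45)

```text
time_s: 6.9
eef_pos: [725.1, -259.2, 319.2]
ee_rot: [-0.297, 0.165, 0.939, 0.053]
force: [-0.2, 0.2, 0.0]
grip_width: 0.45
grip_force: 0.0
```

Run:
```python
from h import *
np.set_printoptions(suppress=True,precision=3)
# sink pre-grasp, over the sink
r=down(np.pi+YAW); print(rel(M(0,0,290),r), pose()[0])
```

```text
[148.747   0.182 140.186  -0.001  -0.612   0.004] [ 725.104 -259.161  319.238]
```

Run:
```python
from h import *
np.set_printoptions(suppress=True,precision=3)
print(rel(M(0,0,330),down(np.pi+YAW)))
```

```text
[171.735   0.212 107.451  -0.001  -0.612   0.004]
```

Converted, 172 mm is 8.6, 136 mm is 6.8, -0.61 rad is -2.44.

Request:
steer_hand([
  [1.7,0,1.05,0,-0.48,0],
  [3.4,0,2.1,0,-0.96,0],
  [5.1,0,3.15,0,-1.44,0],
  [6.8,0,4.2,0,-1.92,0],
  [8.6,0,5.35,0,-2.44,0],
  [8.6,0,5.35,0,-2.44,0],
  [8.6,0,5.35,0,-2.44,0],
  [8.6,0,5.35,0,-2.44,0],
], finger_gap=0.85)

```text
time_s: 7.7
eef_pos: [534.0, -189.7, 333.9]
ee_rot: [0.003, 0.173, 0.985, -0.001]
force: [0.7, -0.1, 0.4]
grip_width: 0.849
grip_force: 0.0
```

Run:
```python
from h import *
import cv2,pickle
np.set_printoptions(suppress=True,precision=3)
print(rel(M(0,0,330),down(np.pi+YAW)))
im=np.mean([ctrl.capture("wrist").astype(float) for _ in range(3)],0).astype('uint8')[:,:,::-1]
pickle.dump(ctrl.calibration("wrist"),open("w3.pkl","wb"));cv2.imwrite("pics/w3raw.png",im)
cv2.imwrite("pics/w3.png",cv2.resize(im[60:260,120:387],None,fx=3,fy=3,interpolation=cv2.INTER_CUBIC))
```

```text
[-1.016  0.071  3.934 -0.001  0.006  0.004]
```

View pics/w3.png

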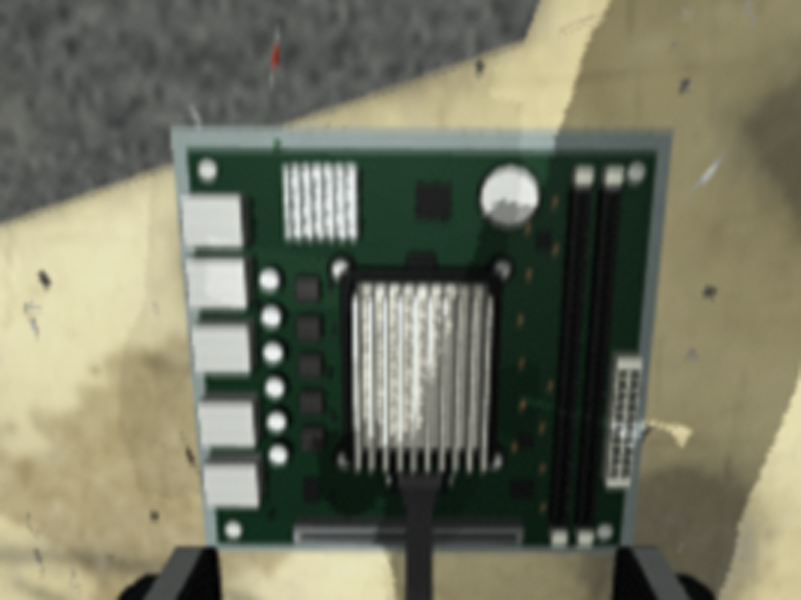

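The clip lies open over the far edge. The sink is clear and seated, with its top corners near (352,284), (493,284), (489,472) and (358,472).

Run:
```python
from h import *
import pickle
np.set_printoptions(suppress=True,precision=2)
w=pickle.load(open("w3.pkl","rb"))
C=lambda u,v:np.array([(u+.5)/3-.5+120,(v+.5)/3-.5+60])
for n,z,pts in [("sink",44,[(352,284),(493,284),(490,470),(358,470)]),("plate",1,[(171,127),(672,130),(631,549),(209,549)]),("rim near",23,[(340,266),(506,266)])]:
    P=np.array([onz(w,C(*p),z) for p in pts]);c=P.mean(0);print(n,c,(c-O)@mx,(c-O)@my)
    if len(P)>2:print(np.linalg.norm(np.diff(P,axis=0),axis=1),[np.arctan2(*(d)[[1,0]]) for d in (P[3]-P[0],P[2]-P[1])])
print(rel(M(0,0,201),down(np.pi+YAW)))
```

```text
sink [ 533.51 -189.     44.  ] -1.7395315117891281 0.42328007185025884
[44.54 63.52 44.93] [np.float64(-0.34107629444519), np.float64(-0.3350209557606195)]
plate [ 536.21 -190.7     1.  ] 1.3742344304252385 -0.24066896958686307
[174.27 162.96 173.35] [np.float64(-0.34772015006672463), np.float64(-0.3533563160107838)]
rim near [ 501.28 -177.34   23.  ] -36.01586131076502 0.2601508156384842
[  2.18   0.53 131.73  -0.     0.01   0.  ]
```

Request:
steer_hand([
  [0.05,0,1.5,0,0.02,0],
  [0.1,0,3.25,0,0.024,0],
  [0.1,0,5,0,0.024,0],
  [0.1,0,6,0,0.024,0],
  [0.1,0.025,6.6,0,0.024,0],
  [0.1,0.025,6.7,0,0.024,0],
  [0.1,0.025,6.7,0,0.024,0],
  [0.1,0.025,6.7,0,0.024,0],
])

```text
time_s: 8.65
eef_pos: [534.1, -189.4, 198.6]
ee_rot: [-0.001, 0.173, 0.985, -0.0]
force: [0.1, 0.5, -0.8]
grip_width: 0.852
grip_force: 0.0
```

Run:
```python
from h import *
np.set_printoptions(suppress=True,precision=2)
print(rel(M(-.5,0,196),down(np.pi+YAW)))
```

```text
[-0.59 -0.25  2.61 -0.   -0.    0.  ]
```

Request:
steer_hand([
  [0,0,0.125,0,0,0],
  [0,0,0.125,0,0,0],
  [0,0,0.125,0,0,0],
  [0,0,0.125,0,0,0],
  [0,0,0.125,0,0,0],
  [0,0,0.125,0,0,0],
  [0,0,0.125,0,0,0],
  [0,0,0.125,0,0,0],
], finger_gap=0.0, clamp_n=45)

```text
time_s: 9.45
eef_pos: [533.6, -189.2, 195.5]
ee_rot: [-0.001, 0.173, 0.985, 0.0]
force: [-1.5, 0.8, 5.3]
grip_width: 0.517
grip_force: 47.5
```

Request:
steer_hand([
  [0,0,0,0,0,0],
  [0,0,0,0,0,0],
])

```text
time_s: 9.65
eef_pos: [533.7, -189.2, 195.5]
ee_rot: [-0.001, 0.173, 0.985, 0.0]
force: [-0.1, 0.2, 5.6]
grip_width: 0.516
grip_force: 47.5
```

Converted, -120 mm is -6, -80 mm is -4.

Request:
steer_hand([
  [0,0,-0.2,0,0,0],
  [0,0,-0.5,0,0,0],
  [0,0,-1,0,0,0],
  [0,0,-2.25,0,0,0],
  [0,0,-4,0,0,0],
  [0,0,-6,0,0,0],
  [0,0,-7.5,0,0,0],
  [0,0,-7.5,0,0,0],
], finger_gap=0.0, clamp_n=60)

```text
time_s: 10.45
eef_pos: [534.3, -189.3, 350.0]
ee_rot: [0.002, 0.173, 0.985, -0.001]
force: [-0.2, -1.5, -1.0]
grip_width: 0.515
grip_force: 61.8
```

Run:
```python
from h import *
np.set_printoptions(suppress=True,precision=3)
# provisional final pose: lens L, yaw ys of stand
L=np.array([607,98,120.]);ys=-.02
zc=np.array([-np.sin(.6109)*np.cos(ys),-np.sin(.6109)*np.sin(ys),np.cos(.6109)])
yc=np.array([-np.sin(ys),np.cos(ys),0])
V=L+80*zc
tz=-zc
for sg in (1,-1):
    tx=sg*yc;ty=np.cross(tz,tx);r=R.from_matrix(np.c_[tx,ty,tz])
    p=V-177.5*tz; print(V,p,rel(p,r))
print(ctrl.sense()["joints"])
```

```text
[561.121  98.918 185.531] [459.326 100.954 330.927] [169.467 247.394  17.874  -0.528  -0.374   1.204]
[561.121  98.918 185.531] [459.326 100.954 330.927] [169.467 247.394  17.874   0.408  -0.576  -1.831]
[-0.547  0.449  1.449 -0.001  1.238 -1.77 ]
```

Add to h.py:
```python
def final(L,ys,d=80,u=177.5):
    zc=np.array([-np.sin(.6109)*np.cos(ys),-np.sin(.6109)*np.sin(ys),np.cos(.6109)])
    yc=np.array([-np.sin(ys),np.cos(ys),0]);tz=-zc
    return L+(d+u)*zc,R.from_matrix(np.c_[yc,np.cross(tz,yc),tz])
```

Run:
```python
from h import *
np.set_printoptions(suppress=True,precision=3)
p,r=final(np.array([607,98,120.]),-.02)
p=p+r.apply([-60,0,-80]);print(p,rel(p,r))
```

```text
[412.247  41.884 396.457] [193.294 175.716 -47.659  -0.528  -0.374   1.204]
```

Request:
steer_hand([
  [1,0.9,-0.25,-0.224,-0.16,0.512],
  [2.05,1.85,-0.5,-0.448,-0.32,1.02],
  [3.05,2.8,-0.75,-0.672,-0.476,1.532],
  [4.1,3.75,-1,-0.896,-0.632,2.04],
  [5.1,4.65,-1.25,-1.12,-0.792,2.552],
  [6.15,5.6,-1.5,-1.344,-0.952,3.064],
  [7.15,6.5,-1.75,-1.568,-1.108,3.572],
  [8.2,7.45,-2,-1.792,-1.268,4.08],
])

```text
time_s: 11.25
eef_pos: [429.9, 7.5, 385.4]
ee_rot: [0.183, 0.622, 0.739, 0.183]
force: [1.0, -0.7, -1.1]
grip_width: 0.51
grip_force: 61.8
```

```bash
python3 - <<'E'
from h import *
np.set_printoptions(suppress=True,precision=3)
p,r=final(np.array([607,98,120.]),-.02)
p=p+r.apply([-60,0,-80]);print(p,rel(p,r))
E
```

```text
[412.247  41.884 396.457] [ 36.271  -4.011 -16.886  -0.085  -0.061   0.175]
```

Request:
steer_hand([
  [0.9,-0.1,-0.4,-0.168,-0.12,0.348],
  [1.8,-0.2,-0.85,-0.34,-0.244,0.7],
  [1.8,-0.2,-0.85,-0.34,-0.244,0.7],
  [1.8,-0.2,-0.85,-0.34,-0.244,0.7],
  [1.8,-0.2,-0.85,-0.34,-0.244,0.7],
])

```text
time_s: 11.75
eef_pos: [413.3, 40.1, 396.3]
ee_rot: [0.214, 0.679, 0.67, 0.209]
force: [-0.2, -0.1, -1.0]
grip_width: 0.513
grip_force: 61.9
```

```bash
python3 - <<'E'
from h import *
import cv2,pickle
im=np.mean([ctrl.capture("wrist").astype(float) for _ in range(4)],0).astype('uint8')[:,:,::-1]
pickle.dump((ctrl.calibration("wrist"),pose()),open("w4.pkl","wb"));cv2.imwrite("pics/w4raw.png",im)
cv2.imwrite("pics/w4.png",cv2.resize(im,(800,600),interpolation=cv2.INTER_CUBIC))
s=ctrl.sense();print(s["joints"],s["dq"],pose()[0])
E
```

```text
[-0.20913166 -0.01907689  1.94972621  0.18696734  0.61933794 -0.31416896] [ 0.00396316 -0.00084731  0.00041713  0.00067471 -0.00204406  0.0045841 ] [413.25457219  40.21748798 396.43850525]
```

View pics/w4.png

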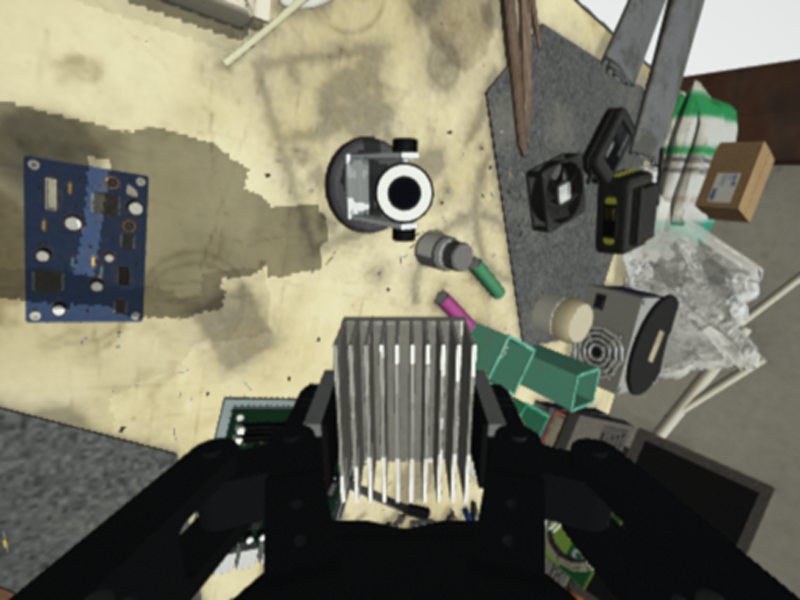

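The view shows the camera lens at (404,193) with its knobs at (404,148) and (404,232). The gripped sink's near lower edge runs from (344,320) to (467,320).

Run:
```python
import cv2,numpy as np
im=cv2.imread("pics/w4raw.png")
f=lambda x,y,w,h,k:cv2.resize(im[y:y+h,x:x+w],(w*k,h*k),interpolation=cv2.INTER_CUBIC)
a=f(203,83,80,75,5);b=f(205,198,110,125,4)
o=np.zeros((500,840,3),'uint8');o[:375,:400]=a;o[:500,400:]=b;cv2.imwrite("pics/w4c.png",o[:,:800])
```

```text
(no output)
```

View pics/w4c.png

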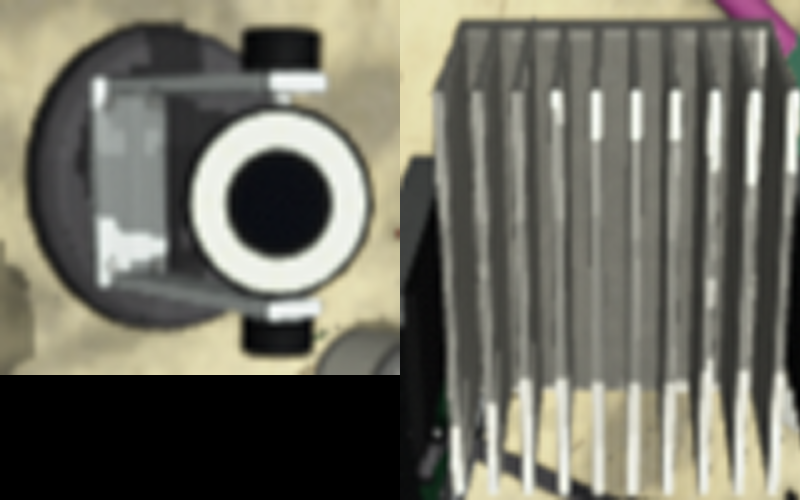

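Create fit.py:
```python
from h import *
import pickle
np.set_printoptions(suppress=True,precision=3)
w,(p,r)=pickle.load(open("w4.pkl","rb"))
t=ctrl.calibration("top");s=ctrl.calibration("scene")
W=lambda u,v:np.array([(u+.5)/5-.5+203,(v+.5)/5-.5+83]);B=lambda u,v:np.array([(u-400+.5)/4-.5+205,(v+.5)/4-.5+198])
T=lambda u,v:crop(u,v,145,155);S=lambda u,v:crop(u-400,v,138,210)
print("tri",tri([(w,W(280,201.5)),(t,T(160,262)),(s,S(586,130))]),"w@120",onz(w,W(280,201.5),120),"wt",tri([(w,W(280,201.5)),(t,T(160,262))]),"ws",tri([(w,W(280,201.5)),(s,S(586,130))]))
def f(q,sel):
    L=np.r_[q[:2],120];ys=q[2];a=q[3];k=q[4]
    xs=np.array([np.cos(ys),np.sin(ys),0]);yc=np.array([-xs[1],xs[0],0]);zc=-np.sin(.6109)*xs+np.cos(.6109)*ez
    P=L-a*zc;F=L+k*xs;F[2]=8
    o=[]
    def add(c,X,uv,wt=1): o.extend((proj(c,X)[0]-uv)*wt)
    if "w" in sel: add(w,L,W(280,201.5));add(w,P+38*yc,W(281,27));add(w,P-38*yc,W(277,356));add(w,F,W(150,176),.3)
    if "t" in sel: add(t,L,T(160,262));add(t,P+38*yc,T(60,218),.7);add(t,F,T(231,200),.7)
    if "s" in sel: add(s,L,S(586,130));add(s,P+38*yc,S(455,190),.7);add(s,P-38*yc,S(690,90),.7);add(s,F,S(588,255),.5)
    return np.array(o)
for sel in ("w","ts","wts"):
    q=least_squares(f,[607,98,0,30,38],args=(sel,));print(sel,q.x,np.abs(q.fun).max())
pts=[((30,-22,0),(461,22)),((30,22,0),(770,22)),((30,-22,-26),(437,92)),((30,22,-26),(797,92)),((-30,-22,-26),(456,495)),((-30,22,-26),(786,495))]
def g(q):
    X=R.from_rotvec([0,q[3],q[4]]).apply([a for a,b in pts])*[1,1,1]+[q[0],q[1],q[2]]
    return (proj(w,p+r.apply(X))-[B(*b) for a,b in pts]).ravel()
for sg in (1,-1):
    pts=[((a[0],sg*a[1],a[2]),b) for a,b in pts]
    q=least_squares(g,[0,0,177,0,0]);print("sink dx dy u pitch yaw",q.x,np.abs(q.fun).max())
    q2=least_squares(lambda z:g(np.r_[z,0,0]),[0,0,177]);print("  nopitch",q2.x,np.abs(q2.fun).max())
```

```bash
python3 fit.py
```

```text
tri [608.151  97.932 117.002] w@120 [605.86  98.17 120.  ] wt [608.264  98.036 116.681] ws [607.062  98.059 118.394]
w [605.597  97.89   -0.032  31.118  31.676] 0.36743462393571774
ts [606.772  98.273  -0.073  31.086  38.601] 0.4248741127489666
wts [605.86   97.948  -0.04   32.758  37.332] 1.0492314116665595
sink dx dy u pitch yaw [ -4.204  -0.213 177.989  -0.011  -0.007] 1.4706251828467316
  nopitch [ -3.867  -0.289 177.749] 2.025353874069367
sink dx dy u pitch yaw [-107.985    0.426  351.807   -0.305   -0.041] 63.30901159864831
  nopitch [-244.221    0.399  611.133] 56.00981237471399
```

Add to fit.py:
```python
pts=[((a[0],-a[1],a[2]),b) for a,b in pts]
q=least_squares(g,[0,0,177,0,0]);print(g(q.x).reshape(-1,2)); print(g(np.array([-1.,0,177.5,0,0])).reshape(-1,2))
q=least_squares(lambda z:g(np.r_[z[:3],z[3],0]).reshape(-1,2)[:4].ravel(),[0,0,177,0]);print("near only",q.x,q.fun)
# grip finger tips for calibration check omitted
```

```bash
python3 fit.py | tail -16
```

```text
nopitch [ -3.867  -0.289 177.749] 2.025353874069367
sink dx dy u pitch yaw [-107.985    0.426  351.807   -0.305   -0.041] 63.30901159864831
  nopitch [-244.221    0.399  611.133] 56.00981237471399
[[ 0.651  0.093]
 [-0.015 -0.426]
 [-0.544  0.17 ]
 [ 0.48  -0.43 ]
 [ 0.937  0.529]
 [-1.471  0.086]]
[[ 0.953 -5.001]
 [ 1.166 -5.005]
 [-0.252 -5.098]
 [ 1.953 -5.099]
 [ 0.644 -3.796]
 [-1.19  -3.776]]
near only [ -4.469  -0.487 178.504  -0.01 ] [ 0.667 -0.019 -0.263 -0.022 -0.493  0.017  0.153  0.018]
```

Add to h.py:
```python
LENS=np.array([606.2,98.0,120]);YS=-.034;SK=np.array([-3.8,-.3,177.6])
def goal(d=80):
    p,r=final(LENS,YS,d,0);return p-r.apply(SK),r
```

Run:
```python
from h import *
np.set_printoptions(suppress=True,precision=4)
print(rel(*goal(80)),goal())
```

```text
[67.4624 -0.5698 78.9015 -0.0025 -0.0085  0.017 ] (array([458.8995, 106.8123, 331.1805]), Rotation.from_matrix(array([[ 0.034 ,  0.8187,  0.5733],
                            [ 0.9994, -0.0278, -0.0195],
                            [-0.    ,  0.5736, -0.8191]])))
```

Laterally first, then in along the axis, stopping a little short.

Units first: shifts go in units of 20 mm and turns go in units of 0.25 rad. So 79 mm is 3.95, 75 mm is 3.75, 0.017 rad is 0.068.

Request:
steer_hand([
  [1.25,0,0.5,0,0,0],
  [2.5,0,1,0,0,0.04],
  [3.35,-0.03,1.75,-0.008,-0.032,0.068],
  [3.375,-0.03,2.5,-0.008,-0.032,0.068],
  [3.375,-0.03,3.25,-0.008,-0.032,0.068],
  [3.375,-0.03,3.75,-0.008,-0.032,0.068],
  [3.375,-0.03,3.95,-0.008,-0.032,0.068],
  [3.375,-0.03,3.95,-0.008,-0.032,0.068],
])

```text
time_s: 12.75
eef_pos: [458.9, 107.1, 331.1]
ee_rot: [0.216, 0.686, 0.663, 0.209]
force: [-0.2, -0.0, -1.5]
grip_width: 0.512
grip_force: 61.8
```

Request:
steer_hand([
  [0,0,0,0,0,0],
  [0,0,0,0,0,0],
  [0,0,0,0,0,0],
])

```text
time_s: 13.05
eef_pos: [458.6, 107.4, 331.8]
ee_rot: [0.216, 0.685, 0.663, 0.21]
force: [0.1, -1.0, -1.0]
grip_width: 0.516
grip_force: 61.8
```

Run:
```python
from h import *
import cv2,pickle
np.set_printoptions(suppress=True,precision=4)
print(rel(*goal(80)))
im=np.mean([ctrl.capture("wrist").astype(float) for _ in range(3)],0).astype('uint8')[:,:,::-1]
pickle.dump((ctrl.calibration("wrist"),pose()),open("w5.pkl","wb"))
b=np.mean([ctrl.capture("scene").astype(float) for _ in range(3)],0).astype('uint8')[:,:,::-1]
f=lambda im,x,y,w,h,k:cv2.resize(im[y:y+h,x:x+w],(w*k,h*k),interpolation=cv2.INTER_CUBIC)
cv2.imwrite("pics/w5c.png",np.hstack([f(im,200,120,100,150,4),f(b,100,150,200,300//1,2)[:600] if 0 else f(b,120,150,100,150,4)]))
```

```text
[-0.5425 -0.1046  0.7034  0.0011 -0.0008  0.0002]
```

View pics/w5c.png

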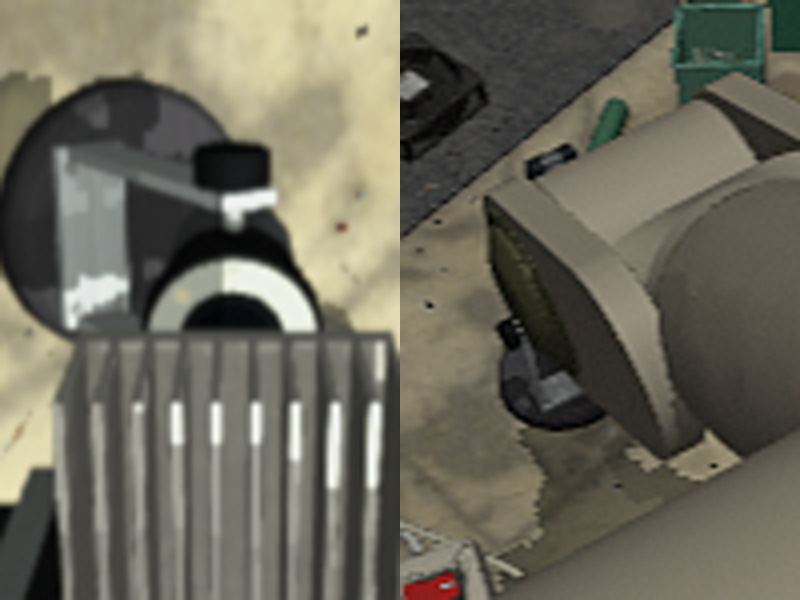

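Run:
```python
from h import *
import pickle
np.set_printoptions(suppress=True,precision=2)
w,(p,r)=pickle.load(open("w5.pkl","rb"))
_,rr=goal();yc=rr.apply([1,0,0]);xc=rr.apply([0,1,0])
print("predicted ring top, left, right in crop", (proj(w,[LENS+21*yc,LENS-21*xc,LENS+21*xc])-[200,120])*4)
X=p+r.apply(SK+np.array([[30,-22,0],[30,22,0]]));print("sink edge",(proj(w,X)-[200,120])*4)
t=r.inv().apply(LENS-p)-SK;print("lens rel underside in tool",t); print(rel(*goal()))
```

```text
predicted ring top, left, right in crop [[234.52 248.23]
 [139.88 339.66]
 [329.13 339.64]]
sink edge [[ 81.94 330.79]
 [389.89 330.79]]
lens rel underside in tool [-0.74 -0.22 80.51]
[-0.57  0.03  0.38  0.   -0.    0.  ]
```

Request:
steer_hand([
  [0,0,0,0,0,0],
  [0,0,0,0,0,0],
  [0,0,0,0,0,0],
  [0,0,0,0,0,0],
])

```text
time_s: 13.75
eef_pos: [458.7, 107.4, 331.4]
ee_rot: [0.216, 0.686, 0.663, 0.209]
force: [-0.4, -0.6, -0.5]
grip_width: 0.512
grip_force: 61.8
```

```bash
python3 -c "
from h import *
print(rel(*goal()).round(3),abs(ctrl.sense()['dq']).max());print(ctrl.finish_job())"
```

```text
[-0.531  0.035  0.3    0.    -0.001  0.   ] 0.003523261179683381
the job is handed in; nothing more can be done
None
```

I swung the clip fully open, lifted the heat sink out and handed the job in at about 14 s, with its underside held square, level and centred about 80 mm from the lens; by my image fits, position is within 1–2 mm and rotation about the lens axis within about 0.02 rad.

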